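# Load the impeller jig and arm its clamp

## Task

Put every white pulley from the blue jig into the aluminium parts bin, and lower every impeller backplate over its own pair of the jig's locating pins until it lies flush. When all are on, lift the red safety cover of the yellow switch box well open, throw the toggle beneath right over to its other side, away from the robot, and shut the cover fully. Leave the other parts where they lie, with all plates still flush at the end.

Things in the scene. Friction and masses are not known exactly. Their poses are not given: they have to be found in the camera images.
- jig: blue jig, fixed block 150 x 250 x 20 mm (x, y, z) with three pairs of upright steel pins, the pairs 85 mm apart along y; pins 9 mm thick, 22 mm high with tapered noses (top 6 mm). Origin at the centre of its underside on the counter.
- nest0 (a point): nest 0 of the jig: the point midway between its two pins, on the jig's top face (20 mm above the counter); axes as the jig's (the pins are 36 mm either way along x).
- nest1 (a point): nest 1 of the jig: the point midway between its two pins, on the jig's top face (20 mm above the counter); axes as the jig's (the pins are 36 mm either way along x).
- nest2 (a point): nest 2 of the jig: the point midway between its two pins, on the jig's top face (20 mm above the counter); axes as the jig's (the pins are 36 mm either way along x).
- plate0: impeller backplate, one of up to three alike: dark steel plate 100 x 56 x 8 mm (x, y, z) with two 12 mm through holes on its long axis at x = +36 and -36 mm, and a square bronze drive hub 28 x 28 mm standing 30 mm up from its middle (top 38 mm above the underside) to grip it by; about 0.4 kg; origin at the centre of its underside, z up; looks the same turned by half a turn. None if absent.
- plate1: impeller backplate, one of up to three alike: dark steel plate 100 x 56 x 8 mm (x, y, z) with two 12 mm through holes on its long axis at x = +36 and -36 mm, and a square bronze drive hub 28 x 28 mm standing 30 mm up from its middle (top 38 mm above the underside) to grip it by; about 0.4 kg; origin at the centre of its underside, z up; looks the same turned by half a turn. None if absent.
- plate2: impeller backplate, one of up to three alike: dark steel plate 100 x 56 x 8 mm (x, y, z) with two 12 mm through holes on its long axis at x = +36 and -36 mm, and a square bronze drive hub 28 x 28 mm standing 30 mm up from its middle (top 38 mm above the underside) to grip it by; about 0.4 kg; origin at the centre of its underside, z up; looks the same turned by half a turn. None if absent.
- pulley0: white nylon pulley wheel, one of up to two alike, 40 mm diameter, 28 mm high, 40 g, at first lying flat on the jig's top somewhere along the middle strip between the two rows of pins, in the way of the plates; origin at the centre of its underside, z along its axle. None if absent.
- pulley1: white nylon pulley wheel, one of up to two alike, 40 mm diameter, 28 mm high, 40 g, at first lying flat on the jig's top somewhere along the middle strip between the two rows of pins, in the way of the plates; origin at the centre of its underside, z along its axle. None if absent.
- pulley0_center (a point): the centre of pulley0, 14 mm above its underside.
- pulley1_center (a point): the centre of pulley1, 14 mm above its underside.
- bin: open aluminium parts bin, fixed, outside 130 x 110 x 50 mm (x, y, z), walls and floor 4 mm, its lid propped open at its +x edge (the side towards the robot; the raised lid reaches 0.19 m above the counter). Origin at the centre of its underside.
- switchbox: yellow switch box, fixed, 120 x 90 x 50 mm (x, y, z); x points from its front (robot's side) to its rear. Origin at the centre of its underside.
- guard (a joint): angle of the red safety cover: 0 shut, 1.9 fully back. It turns about a hinge along the box's y axis at its rear, lifting its front edge. Stiff hinge: it stays at any angle; about 2 N at the grip moves it. The cover is a hood 87 x 66 mm, 45 mm high, reaching from the hinge towards the box's -x.
- guard_hinge (a point): on the cover's hinge line, middle of its width, 52 mm above the counter; its axes turn with the cover and when shut are the box's.
- guard_grip (a point): centre of the cover's grip: a round red disc, 22 mm diameter, 14 mm thick, axle along the box's y, on a stem on the hood near its front, 24 mm above the hood's top. When shut it is 68 mm in front of and 69 mm above the hinge line. Pinched on its two flat faces (fingers closing along y) it can turn between the fingers as the cover swings.
- toggle (a joint): angle of the steel toggle under the cover: 0 off, leaning 0.4 rad to the box's front; 0.8 on, leaning 0.4 rad to the rear. Pivot along y, 54 mm above the counter, 5 mm in front of the box's centre. It stays where it is left; about 1 N at the tip moves it.
- toggle_tip (a point): centre of the toggle's 12 mm round knob, 34 mm from its pivot.
- hub: bystander: bronze impeller hub, 72 mm diameter, 50 mm high; origin under its centre.
- vane: bystander: red plastic spreader vane, 90 x 40 x 30 mm angle; origin under its middle.
- flange0: bystander: steel gearbox flange, 80 mm diameter, 30 mm high; origin under its centre.
- flange1: bystander: a second flange like flange0.
- jar: bystander: grease jar, 56 mm diameter, 70 mm high; origin under its centre.
- spacer: bystander: brass spacer, upright cylinder 28 mm diameter, 35 mm high; origin under its centre.
Not all that is in view belongs to the job. What is shaped like the plate2 but green or purple is not meant.

How it is judged:
By the outcome, as a careful person would: the job done as asked, in the order asked, and still so for the second after the job is handed in, with the robot touching nothing.
Of pulley0, pulley1 only 1 to 2 are there at a start; the rules pass over those that are not, and their reading is None.
Of plate0, plate1, plate2 only 2 to 3 are there at a start; the rules pass over those that are not, and their reading is None.
At some moment in a run one of plate0, plate1, plate2 may be knocked a few centimetres aside while the robot is not near it.
It also fails if it takes over 210 s, if anything falls off the work surface, if the arm or the gripper's body presses on something with over 40 N, if the wrist force passes 120 N, or if a joint passes its speed limit or range.

## Robot

A 6-joint arm with a two-finger parallel gripper is mounted at the origin on the work surface. World frame = base frame: x ahead of the robot, y to its left, z up, the work surface at z = 0. Lengths are in mm, angles in degrees, forces in N, time in s.
With the tool pointing down it reaches from about 300 to 850 mm from the base axis. Payload 4.2 kg.
Tool frame: the origin (TCP) lies on the centre line of the jaws, within the pads' length; the fingertips stand 11 mm ahead of it and the grasp point (between the pads) lies 8 mm behind it; z points along the fingers, y is the line along which they close (so a half turn about z gives the same grasp; the last joint's range is limited). The gripper opens to 91 mm and grips with 3 to 60 N. Pads are 32 mm wide; open, the fingers measure 118 mm over their backs; the gripper's body (76 mm by 178 mm) begins 60 mm behind the grasp point.
Start: joints at [69.614, 18.312, 89.639, -0, 72.044, -1.146], TCP at [189.479, 542.899, 224.976] pointing down, gripper open.
Joint ranges: [-177.97, 177.97], [-48.28, 115.42], [12.27, 149.76], [-77.06, 257.06], [2.81, 150.46], [-146.56, 146.56]. Speed limits (degrees/s): [147.25, 147.25, 180, 180, 180, 180].

## Interface

Orientations are given as [roll, pitch, yaw] about the fixed x, y, z axes, in that order (R = Rz(yaw) Ry(pitch) Rx(roll)).
In Python, from workcell import env, grab_frame, camera_model, models gives the robot as it stands.
- The arm moves only by the shell command python3 -m crank 'ROWS' [FORCE]. ROWS is text: rows parted by semicolons, each of 7 numbers parted by spaces: the closure, from -1 (fully open) to 1 (shut), so that 0 is half open, then the shift along the tool's x, y, z in mm, then the turn, a rotation vector about the tool's x, y, z in degrees. A call has 1 to 10 rows; each row shifts and turns the commanded pose from where the row before left it, along the tool's axes as they then stand; what a row does not reach is not made up. A row lasts 1/8 s, in which the tool goes at most 62.5 mm and 10.7 degrees, less where a joint would pass 70% of its speed; a pose out of reach is approached as far as the arm can. A call is refused whole if a number of a shift passes 62.5 or a number of a turn 10.7, either way. A call with a gripper value outside its range is refused whole. The fingers move at their own pace and stop on an object; FORCE is the grip in N (left out, the last holds). Time passes only in rows, so rows that do not move let the fingers close. It gives the time, the measured TCP pose, the force, the opening and the grip force at its end, in the units of the state.
- env.state(): the state, without advancing time (a new reading comes with each control period).
- grab_frame(name): name is "scene" or "side" or "wrist"; returns the picture (480x640x3 uint8, blue, green, red); there is no depth.
- camera_model(name): a dict with "K" (3x3 intrinsics, pixels), "R" (3x3) and "t" (3): a world point X has camera coordinates R X + t; the wrist camera has in their place "mount" (4x4, takes a point from camera to tool coordinates, whose origin is the TCP and whose axes are the flange's). Camera axes: x right, y down, z forward; pixel columns grow to the right and rows downward; lengths in mm; the calibration is good to about 2 mm. The wrist camera is an equidistant fisheye: a pixel r from the principal point sees the ray r / f radians off the axis. A picture is of the moment at which its call begins: read the wrist's pose just before it. camera_model takes no time and is no camera call.
- env.job_done(): hands the job in; it is judged then, once.
Trained networks look in the newest picture that a camera, given by its name, has taken for a name from the list of things; names that differ only in an ending like _2 or _b are one class to them, and where a whole thing is asked for, a point or a joint stands for the part that bears it (a point fixed in the world has none). Each returns a list of dicts, best first, with "p" (0 to 1); they miss things now and then, are a little off and sometimes report something else, mostly with a low value. They report only what shows in the picture. A call takes as long as a camera call. They do not tell look-alikes from the thing itself.
- models.search_frame(name, camera): "point" ([x, y, z] in mm, in world coordinates, good to about 4 mm: the middle of the surface that is visible of it).
The state is a dict: "time_s": time; "qpos": joint angles; "qvel": joint speeds; "effort": joint torques, N m; "ee_pos": TCP position; "ee_rot": TCP orientation; "force": force on the tool from outside, world axes, zero at the start; "torque": the same for the moment, N m; "gripper_width": finger opening in mm; "gripper_force": force on a finger pad.
Only numpy, scipy, OpenCV 4.12 (cv2) and the standard library are available. Lean on these libraries where they do the work, as an engineer would, in place of code of your own. Each camera call takes 0.05 s, during which the arm holds its last target. There are 200 camera calls.

## Working session

There is one attempt and no reset: what is moved stays moved. The work goes in short steps, Python scripts to look and compute and a shell command to move; the robot and the scene stay as the last step left them, time stands still between calls to the robot, and variables do not carry over. Pictures are saved under pics/ and viewed, at most 14 in all, crops included, and the job is handed in when it is done.

```bash
ls; mkdir -p pics; python3 - <<'E'
from workcell import env, grab_frame, camera_model, models
import cv2
s=env.state();print(s)
for c in("scene","side","wrist"):
    cv2.imwrite(f"pics/{c}0.png",grab_frame(c))
    m=camera_model(c);print(c,m)
for n in("jig","plate0","pulley0","bin","switchbox","guard_grip"):
    for c in("scene","side"):
        print(n,c,[([round(v) for v in d["point"]],round(d["p"],2)) for d in models.search_frame(n,c)])
E
```

```text
pics
{'time_s': 0.0, 'qpos': array([ 6.96151599e+01,  1.83515837e+01,  8.97093676e+01, -1.79689525e-03,
        7.20444910e+01, -1.14679636e+00]), 'qvel': array([ 0.05121855, -0.07243379,  0.05012729, -0.06790987,  0.23466847,
        0.03947714]), 'effort': array([ 6.81550173e-04, -4.12464559e+01, -2.31967753e+01,  7.28914747e-02,
        4.57894115e-02, -1.61756066e-04]), 'ee_pos': array([189.29600747, 542.4015664 , 224.10079065]), 'ee_rot': array([-1.79894545e+02, -4.02310219e-04,  1.60762511e+02]), 'force': array([-0.404429  , -1.37304038,  0.53580158]), 'torque': array([-0.08473844,  0.01287399, -0.01092772]), 'gripper_force': 0.0, 'gripper_width': 91.36202174218846}
scene {'K': array([[480.12011029,   0.        , 318.08875842],
       [  0.        , 480.12011029, 240.27296816],
       [  0.        ,   0.        ,   1.        ]]), 'R': array([[-0.02296161,  0.99972576, -0.00460208],
       [ 0.58984308,  0.00983045, -0.80745805],
       [-0.80719137, -0.02125504, -0.58990704]]), 't': array([  43.582927  , -250.24281315, 1681.85760231])}
side {'K': array([[567.86037045,   0.     
[... 989 characters left out ...]
 -43, 6], 0.67), ([447, -42, 7], 0.58), ([328, -316, 12], 0.57)]
plate0 side [([437, -32, 10], 0.93), ([657, -29, 6], 0.86), ([316, 261, 6], 0.7), ([552, -6, 7], 0.63), ([313, -316, 6], 0.58)]
pulley0 scene [([502, 206, 46], 0.81), ([508, 316, 45], 0.76)]
pulley0 side [([488, 214, 48], 0.88), ([494, 327, 50], 0.73), ([473, -327, 59], 0.21)]
bin scene [([386, -194, 53], 0.74), ([446, -39, 4], 0.2)]
bin side [([434, -199, 29], 0.93)]
switchbox scene [([506, -351, 47], 0.91), ([479, -350, 98], 0.33)]
switchbox side [([474, -330, 60], 0.75), ([487, 282, 20], 0.67)]
guard_grip scene [([486, -356, 95], 0.7)]
guard_grip side [([474, -340, 97], 0.86), ([484, 285, 22], 0.46), ([667, -413, 45], 0.31)]
```

View pics/scene0.png

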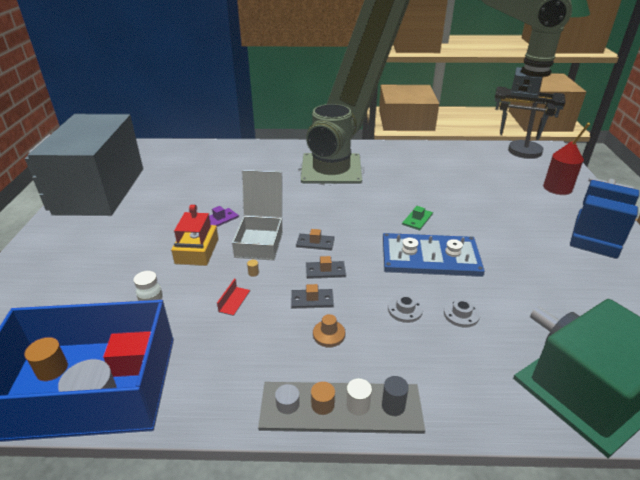

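View pics/side0.png

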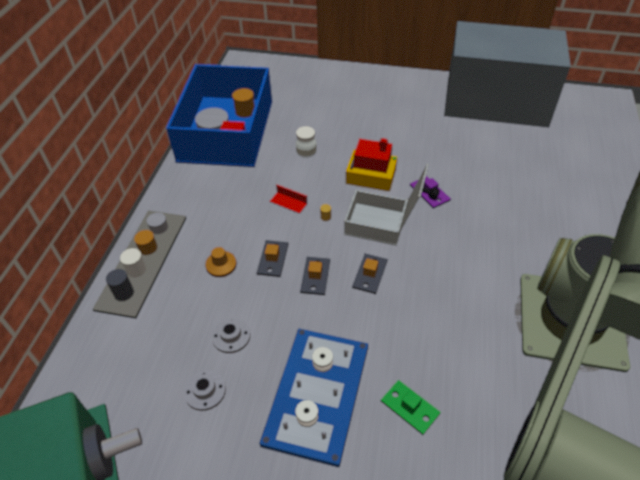

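View pics/wrist0.png

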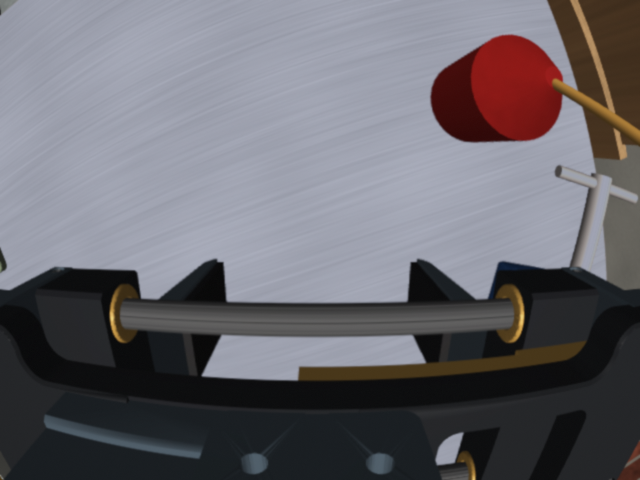

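The scene picture shows the jig at about (432,253) with two pulleys, three dark plates at about (316,240), (325,268) and (312,297), the bin at (258,238) with its lid on the robot side, and the switch box at (196,240). The green and purple parts are decoys. The wrist view sees the area on the tool's +x side.

```bash
cat > h.py <<'E'
import numpy as np, cv2
from scipy.spatial.transform import Rotation as Ro
from workcell import env, grab_frame, camera_model, models
def pose():
    s=env.state(); return np.array(s["ee_pos"]), Ro.from_euler("xyz",s["ee_rot"],degrees=True).as_matrix()
def shot(name):
    """frame, p, R of the wrist at that moment"""
    p,R=pose(); f=grab_frame("wrist"); cv2.imwrite(f"pics/{name}.png",f); return f,p,R
def wproj(X,p,R):
    m=camera_model("wrist"); M=m["mount"]; K=m["K"]
    T=(np.asarray(X,float)-p)@R
    c=(T-M[:3,3])@M[:3,:3]
    r=np.linalg.norm(c[...,:2],axis=-1); th=np.arctan2(r,c[...,2])
    k=np.where(r>1e-9,th/np.maximum(r,1e-9),0)
    return np.stack([K[0,2]+K[0,0]*k*c[...,0],K[1,2]+K[1,1]*k*c[...,1]],-1)
def ortho(f,p,R,z,cx,cy,w,h,s=2.0):
    """picture of plane z: columns run along -y (left=+y), rows run along -x (top=+x); s px/mm; w in y, h in x"""
    v,u=np.mgrid[0:int(h*s),0:int(w*s)]
    X=np.stack([cx+h/2-v/s,cy+w/2-u/s,np.full(u.shape,float(z))],-1)
    q=wproj(X,p,R).astype(np.float32)
    return cv2.remap(f,q[...,0],q[...,1],cv2.INTER_LINEAR)
def o2w(u,v,cx,cy,w,h,s=2.0): return cx+h/2-v/s, cy+w/2-u/s
def go(x,y,z,yaw):
    """tool-axis shift (first) and turn about tool z for a level tool"""
    p,R=pose(); cur=np.degrees(np.arctan2(R[1,0],R[0,0]))
    d=R.T@(np.array([x,y,z])-p); t=-((yaw-cur+180)%360-180)
    print("at",p.round(1),"yaw",round(cur,2),"shift",d.round(1),"turn z",round(t,2))
E
python3 - <<'E'
from h import *
go(590,270,250,180); go(590,270,250,0)
E
```

```text
at [189.5 542.9 225. ] yaw 160.76 shift [-468.1 -125.7  -25. ] turn z -19.24
at [189.5 542.9 225. ] yaw 160.76 shift [-468.1 -125.7  -25. ] turn z 160.76
```

```bash
python3 -m crank '-1 0 0 0 0 0 -9.6; -1 0 0 0 0 0 -9.6; -1 -50 -34 -3 0 0 0; -1 -50 -34 -3 0 0 0; -1 -50 -34 -3 0 0 0; -1 -50 -34 -3 0 0 0; -1 -50 -34 -3 0 0 0; -1 -50 -34 -3 0 0 0; -1 -50 -34 -3 0 0 0; -1 -50 -34 -3 0 0 0'; python3 -m crank '-1 0 0 0 0 0 0;-1 0 0 0 0 0 0'
python3 - <<'E'
from h import *
f,p,R=shot("w1"); go(590,270,250,180)
o=ortho(f,p,R,20,500,270,320,220); cv2.imwrite("pics/o1.png",o)
for n in ("pulley0","jig","plate0"): print(n,[([round(v) for v in d["point"]],round(d["p"],2)) for d in models.search_frame(n,"wrist")])
E
```

```text
time_s: 2.0
ee_pos: [590.8, 269.4, 249.2]
ee_rot: [180.0, 0.0, 180.0]
force: [0.5, 0.6, -0.6]
gripper_width: 91.1
gripper_force: 0.0
time_s: 2.25
ee_pos: [588.8, 270.7, 248.6]
ee_rot: [180.0, -0.1, 179.9]
force: [-0.6, 0.2, 0.1]
gripper_width: 91.3
gripper_force: 0.0
at [588.3 271.2 248.8] yaw 180.0 shift [-1.7 -1.2 -1.2] turn z -0.0
pulley0 [([494, 319, 51], 0.92), ([491, 211, 46], 0.71), ([493, 264, 17], 0.28)]
jig [([491, 262, 18], 0.78)]
plate0 [([440, -29, 10], 0.98), ([553, -2, 6], 0.87), ([352, 245, 7], 0.78), ([643, -33, 9], 0.7)]
```

View pics/o1.png

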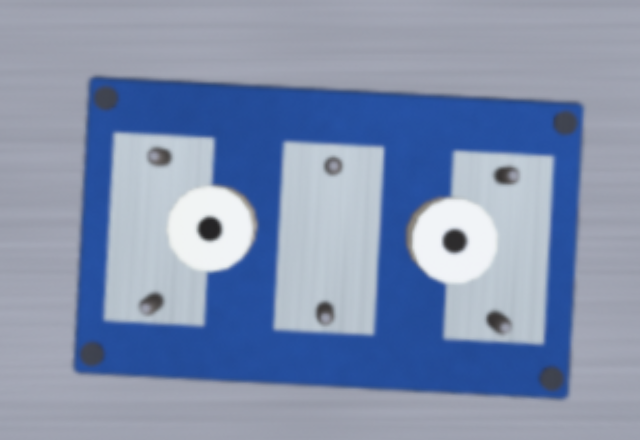

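The ortho view shows the jig almost level (yaw about −3°), with pulleys at (210,229) and (455,241) and all six pins visible. Next I fit these numerically.

```bash
cat >> h.py <<'E'
def rect(mask,geo,close=0):
    """largest blob: centre x,y, long and short side mm, angle of long axis from +x (deg)"""
    m=mask.astype(np.uint8)*255
    if close: m=cv2.morphologyEx(m,cv2.MORPH_CLOSE,np.ones((close,close)))
    cs=cv2.findContours(m,cv2.RETR_EXTERNAL,cv2.CHAIN_APPROX_NONE)[0]
    out=[]
    for c in sorted(cs,key=cv2.contourArea)[::-1][:4]:
        if cv2.contourArea(c)<300: continue
        r=cv2.minAreaRect(cv2.convexHull(c)); b=cv2.boxPoints(r); w=np.array([o2w(u,v,*geo) for u,v in b])
        e=[w[1]-w[0],w[2]-w[1]]; e.sort(key=lambda a:-np.hypot(*a))
        out.append((*w.mean(0).round(1),*[round(float(np.hypot(*a)),1) for a in e],round(float((np.degrees(np.arctan2(e[0][1],e[0][0]))+90)%180-90),2)))
    return out
E
python3 - <<'E'
from h import *
p=np.array([588.3,271.2,248.8]);R=Ro.from_euler("xyz",[180,0,180],degrees=True).as_matrix()
f=cv2.imread("pics/w1.png")
g=(500,270,320,220)
o=ortho(f,p,R,20,*g); i=o.astype(int)
print("jig",rect((i[...,0]-i[...,2]>60),g,9))
o=ortho(f,p,R,48,*g); 
print("pul",rect(o.min(2)>225,g))
E
```

```text
jig [(np.float32(490.9), np.float32(266.1), 247.5, 147.8, 87.0)]
pul [(np.float32(491.8), np.float32(207.8), 37.5, 37.5, -90.0), (np.float32(497.2), np.float32(321.8), 37.5, 37.5, -90.0)]
```

```bash
python3 -m crank '-1 30 17 48 0 0 3;-1 30 17 48 0 0 0;-1 30 17 40 0 0 0;-1 0 0 0 0 0 0'
python3 - <<'E'
from h import *
go(497,322,36,177)
E
```

```text
time_s: 2.95
ee_pos: [496.4, 325.1, 110.0]
ee_rot: [-179.8, -0.4, 177.2]
force: [-0.4, 0.2, 0.3]
gripper_width: 90.9
gripper_force: 0.0
at [496.4 325.1 110. ] yaw 177.2 shift [-1.2 -2.8 74. ] turn z 0.2
```

```bash
python3 -m crank '-1 -1 -3 25 0 0 0;-1 0 0 25 0 0 0;-1 0 0 24 0 0 0;-1 0 0 0 0 0 0;1 0 0 0 0 0 0;1 0 0 0 0 0 0;1 0 0 0 0 0 0;1 0 0 0 0 0 0' 15
python3 -m crank '1 0 0 0 0 0 0;1 0 0 -40 0 0 0;1 0 0 -50 0 0 0;1 0 0 -50 0 0 0;1 0 0 0 0 0 0'
python3 - <<'E'
from h import *
s=camera_model("scene")
for c in("scene","side"):
    cv2.imwrite(f"pics/{c}1.png",grab_frame(c))
    for n in ("bin","plate0","switchbox","guard_grip","toggle_tip","guard_hinge"): print(n,c,[([round(v) for v in d["point"]],round(d["p"],2)) for d in models.search_frame(n,c)])
go(430,-199,180,0)
go(430,-199,180,180)
f=cv2.imread("pics/side1.png"); cv2.imwrite("pics/crop1.png",cv2.resize(f[120:320,240:480],None,fx=3,fy=3))
E
```

```text
time_s: 3.95
ee_pos: [502.2, 321.9, 39.4]
ee_rot: [180.0, 0.0, 177.0]
force: [-0.4, 0.4, 0.2]
gripper_width: 54.0
gripper_force: 0.0
time_s: 4.58
ee_pos: [504.2, 323.1, 183.5]
ee_rot: [179.7, 0.5, 177.0]
force: [0.6, 0.5, -0.7]
gripper_width: 39.6
gripper_force: 15.0
bin scene [([385, -196, 52], 0.85)]
plate0 scene [([568, -13, 7], 0.91), ([677, -44, 3], 0.86), ([443, -43, 7], 0.8), ([328, -321, 8], 0.59), ([518, 270, 20], 0.4)]
switchbox scene [([508, -356, 48], 0.83)]
guard_grip scene [([508, -353, 47], 0.36), ([711, 172, 11], 0.32)]
toggle_tip scene []
guard_hinge scene [([482, -355, 96], 0.63)]
bin side [([483, -246, 18], 0.75)]
plate0 side [([432, -21, 7], 0.88), ([315, 260, 8], 0.79)]
switchbox side [([471, 317, 20], 0.36)]
guard_grip side [([429, -20, 7], 0.56), ([467, 315, 22], 0.41)]
toggle_tip side [([484, 212, 49], 0.28)]
guard_hinge side []
at [502.  321.7 178.8] yaw 176.96 shift [  44.3 -523.8   -1.1] turn z 176.96
at [502.  321.7 178.8] yaw 176.96 shift [  44.3 -523.8   -1.1] turn z -3.04
```

View pics/crop1.png

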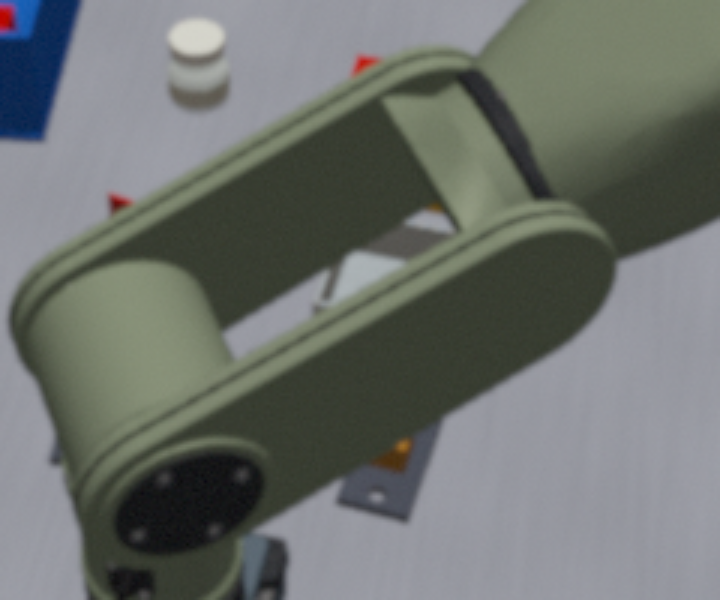

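The crop shows mostly the arm in front of the scene, so the bin isn't usable from there. The grip itself is good (39.6 mm, 15 N). I'll look at the bin from above with the wrist camera.

```bash
python3 -m crank '1 -4 -53 -9 0 0 0;1 -4 -53 -9 0 0 0;1 -4 -53 -9 0 0 0;1 -4 -53 -9 0 0 0;1 -4 -53 -9 0 0 0;1 -4 -53 -9 0 0 0;1 -4 -53 -9 0 0 0;1 -4 -53 -9 0 0 0;1 -4 -53 -9 0 0 0;1 -4 -50 0 0 0 0'; python3 -m crank '1 0 0 0 0 0 0;1 0 0 0 0 0 0'
python3 - <<'E'
from h import *
f,p,R=shot("w2"); print(p,env.state()["ee_rot"])
np.savez("w2.npz",p=p,R=R)
a=ortho(f,p,R,50,440,-190,260,240,1.4);b=ortho(f,p,R,50,480,-330,260,240,1.4)
cv2.imwrite("pics/o2.png",np.hstack([a,b]))
E
```

```text
time_s: 6.52
ee_pos: [514.2, -208.7, 261.0]
ee_rot: [-180.0, 0.1, 176.9]
force: [0.7, 0.2, -0.4]
gripper_width: 39.2
gripper_force: 15.0
time_s: 6.78
ee_pos: [513.8, -206.2, 259.7]
ee_rot: [179.9, -0.0, 176.9]
force: [0.5, -0.8, -1.1]
gripper_width: 39.3
gripper_force: 15.0
[ 513.79248984 -206.16971601  259.706631  ] [ 1.79950953e+02 -2.15909640e-02  1.76997844e+02]
```

View pics/o2.png

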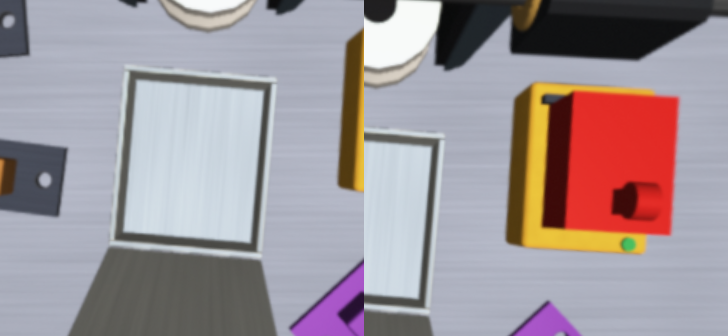

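The bin rim is centred at about (193,162) px, which is roughly (444,−198) in the world. The switch box and its red cover show in the right panel, with the grip disc on the robot side. Next I release the pulley in the bin.

```bash
python3 -m crank '1 32 13 20 0 0 0;1 31 12 20 0 0 0;1 0 0 45 0 0 0;1 0 0 45 0 0 0;1 0 0 45 0 0 0;1 0 0 0 0 0 0;0 0 0 0 0 0 0;0 0 0 0 0 0 0;0 0 0 0 0 0 0;0 0 0 0 0 0 0'
python3 -m crank '0 0 0 -50 0 0 0;0 0 0 -50 0 0 0;-1 0 0 -50 0 0 0'
python3 - <<'E'
from h import *
go(492,208,110,177)
E
```

```text
time_s: 8.07
ee_pos: [452.8, -178.5, 85.6]
ee_rot: [-180.0, 0.1, 177.0]
force: [-0.2, -0.7, 0.3]
gripper_width: 45.6
gripper_force: 0.0
time_s: 8.45
ee_pos: [452.2, -178.4, 236.7]
ee_rot: [-180.0, 0.0, 176.9]
force: [1.1, -0.1, -1.0]
gripper_width: 53.0
gripper_force: 0.0
at [ 452.2 -178.4  236.7] yaw 176.95 shift [-19.2 387.9 126.7] turn z -0.05
```

```bash
python3 -m crank '-1 -3 55 0 0 0 0;-1 -3 55 0 0 0 0;-1 -3 55 10 0 0 0;-1 -3 55 20 0 0 0;-1 -3 55 30 0 0 0;-1 -3 55 30 0 0 0;-1 -3 55 30 0 0 0;-1 0 0 0 0 0 0;-1 0 0 0 0 0 0'
python3 - <<'E'
from h import *
go(492,208,36,177)
E
```

```text
time_s: 9.57
ee_pos: [493.8, 204.0, 115.5]
ee_rot: [-180.0, -0.0, 177.0]
force: [0.6, -0.9, 0.7]
gripper_width: 90.9
gripper_force: 0.0
at [493.8 204.  115.5] yaw 176.99 shift [ 2.   3.9 79.5] turn z -0.01
```

```bash
python3 -m crank '-1 2 3 27 0 0 0;-1 0 0 27 0 0 0;-1 0 0 25 0 0 0;-1 0 0 0 0 0 0;1 0 0 0 0 0 0;1 0 0 0 0 0 0;1 0 0 0 0 0 0;1 0 0 0 0 0 0;1 0 0 0 0 0 0' 15
python3 -m crank '1 0 0 -60 0 0 0;1 0 0 -60 0 0 0;1 0 0 -60 0 0 0;1 0 0 0 0 0 0'
python3 - <<'E'
from h import *
f,p,R=shot("w3"); np.savez("w3.npz",p=p,R=R)
go(452,-218,225,177)
E
```

```text
time_s: 10.7
ee_pos: [491.9, 207.6, 36.4]
ee_rot: [180.0, 0.0, 177.0]
force: [-0.4, 0.1, -1.0]
gripper_width: 44.2
gripper_force: 0.0
time_s: 11.2
ee_pos: [494.5, 208.7, 221.5]
ee_rot: [179.7, 0.6, 177.0]
force: [0.0, 0.2, -1.8]
gripper_width: 39.0
gripper_force: 15.0
at [492.8 207.9 218.3] yaw 176.97 shift [  18.2 -427.5   -7.6] turn z -0.03
```

```bash
python3 -m crank '1 2 -54 -3 0 0 0;1 2 -54 -3 0 0 0;1 2 -54 -3 0 0 0;1 2 -53 0 0 0 0;1 2 -53 0 0 0 0;1 2 -53 0 0 0 0;1 2 -53 0 0 0 0;1 2 -53 0 0 0 0;1 0 0 0 0 0 0;1 0 0 0 0 0 0'
python3 - <<'E'
from h import *
go(452,-218,85,177)
E
```

```text
time_s: 12.5
ee_pos: [452.5, -217.2, 223.6]
ee_rot: [179.9, -0.2, 176.9]
force: [-0.6, 0.1, -0.4]
gripper_width: 39.1
gripper_force: 15.0
at [ 452.5 -217.2  223.6] yaw 176.93 shift [ -0.   -1.1 138.6] turn z -0.07
```

```bash
python3 -m crank '1 0 -1 47 0 0 0;1 0 0 46 0 0 0;1 0 0 46 0 0 0;1 0 0 0 0 0 0;0 0 0 0 0 0 0;0 0 0 0 0 0 0;0 0 0 0 0 0 0;0 0 0 0 0 0 0;0 0 0 -60 0 0 0;0 0 0 -60 0 0 0'
python3 -m crank '-1 -48 38 -18 0 0 0;-1 -48 38 -18 0 0 0;-1 -48 38 -18 0 0 0;-1 -48 38 -18 0 0 0;-1 -48 38 -18 0 0 0;-1 0 0 0 0 0 0;-1 0 0 0 0 0 0'
python3 - <<'E'
from h import *
f,p,R=shot("w4"); np.savez("w4.npz",p=p,R=R); print(p)
g=(560,-20,200,340,1.7)
a=ortho(f,p,R,8,*g)
b=ortho(f,p,R,8,440,-200,200,340,1.7)
cv2.imwrite("pics/o4.png",np.hstack([a,b]))
i=a.astype(int); print(rect((i.max(2)<115),g,0))
E
```

```text
time_s: 13.75
ee_pos: [452.8, -218.9, 207.5]
ee_rot: [180.0, -0.1, 176.9]
force: [1.1, -0.9, 0.7]
gripper_width: 45.7
gripper_force: 0.0
time_s: 14.62
ee_pos: [697.3, -45.8, 293.8]
ee_rot: [-180.0, -0.1, 177.0]
force: [0.0, -0.8, -0.1]
gripper_width: 91.1
gripper_force: 0.0
[697.34036988 -45.82501393 293.77122745]
[(np.float32(430.6), np.float32(-19.7), 199.4, 80.0, -90.0), (np.float32(555.4), np.float32(-12.9), 98.9, 56.0, -85.7), (np.float32(663.0), np.float32(-43.5), 98.7, 54.8, -86.66)]
```

View pics/o4.png

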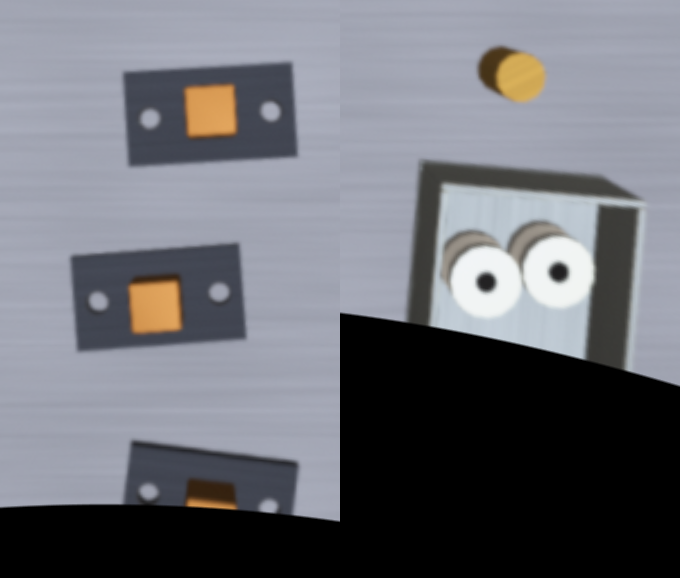

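Both pulleys lie in the bin. Plates A and B are at (210,112) and (158,298) px, with plate C partly hidden behind the gripper. I'll pick plate A (555,−13), gripping it across its short side.

```bash
python3 -m crank '-1 48 9 45 0 0 0;-1 48 9 45 0 0 0;-1 47 8 45 0 0 0;-1 0 0 0 0 0 10.4;-1 0 0 0 0 0 10.4;-1 0 0 0 0 0 10.4;-1 0 0 0 0 0 10.4;-1 0 0 0 0 0 10.4;-1 0 0 0 0 0 10.4;-1 0 0 0 0 0 10.3'; python3 -m crank '-1 0 0 0 0 0 10;-1 0 0 0 0 0 0;-1 0 0 0 0 0 0'
python3 - <<'E'
from h import *
f,p,R=shot("w5"); np.savez("w5.npz",p=p,R=R); print(p)
g=(555,0,160,160,3)
for z,n in((8,"plate"),(38,"hub")):
    a=ortho(f,p,R,z,*g).astype(int)
    if z==8: print(n,rect(a.max(2)<115,g))
    else: print(n,rect(a[...,2]-a[...,0]>70,g))
cv2.imwrite("pics/o5.png",ortho(f,p,R,8,*g))
go(555.4,-12.9,23,94.3)
E
```

```text
time_s: 15.92
ee_pos: [562.7, -15.1, 167.2]
ee_rot: [-180.0, -0.0, 103.8]
force: [-0.7, -0.0, 0.5]
gripper_width: 91.3
gripper_force: 0.0
time_s: 16.3
ee_pos: [563.5, -14.6, 167.0]
ee_rot: [180.0, -0.0, 94.3]
force: [0.4, -0.5, 0.7]
gripper_width: 90.9
gripper_force: 0.0
[563.52472439 -14.55564618 167.01769484]
plate [(np.float32(555.2), np.float32(-12.6), 99.0, 54.9, -85.7), (np.float32(478.7), np.float32(-64.2), 31.0, 6.7, -90.0), (np.float32(633.0), np.float32(-30.7), 73.3, 4.0, -90.0), (np.float32(610.3), np.float32(-77.5), 49.3, 4.3, 0.0)]
hub [(np.float32(555.2), np.float32(-12.3), 27.5, 27.3, -85.6)]
at [563.7 -14.4 167. ] yaw 94.33 shift [  2.1  -8.2 144. ] turn z 0.03
```

View pics/o5.png

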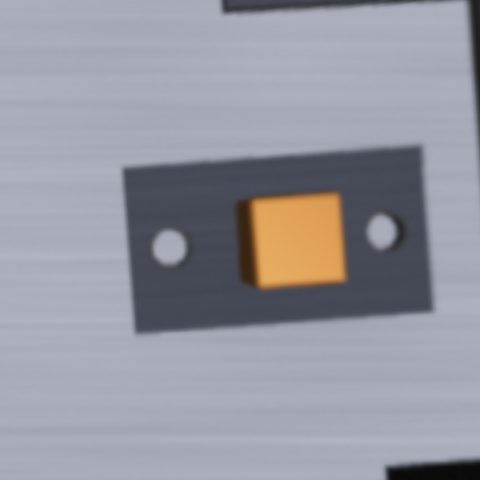

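Two views from different tool yaws agree within 0.5 mm, so the camera bias is small. The plate is seen cleanly with holes at (170,247) and (383,231) px. Next I grip it.

```bash
python3 -m crank '-1 2 -8 40 0 0 0;-1 0 0 40 0 0 0;-1 0 0 40 0 0 0;-1 0 0 24 0 0 0;-1 0 0 0 0 0 0;1 0 0 0 0 0 0;1 0 0 0 0 0 0;1 0 0 0 0 0 0;1 0 0 0 0 0 0;1 0 0 0 0 0 0' 35
python3 -m crank '1 0 0 0 0 0 0;1 0 0 0 0 0 0;1 0 0 -40 0 0 0;1 0 0 -40 0 0 0;1 0 0 -40 0 0 0;1 0 0 0 0 0 0'
python3 - <<'E'
from h import *
go(490,266,140,177)
E
```

```text
time_s: 17.6
ee_pos: [556.1, -12.5, 23.0]
ee_rot: [180.0, -0.0, 94.3]
force: [-0.0, 0.1, -0.8]
gripper_width: 44.2
gripper_force: 0.0
time_s: 18.35
ee_pos: [557.8, -12.6, 145.2]
ee_rot: [179.6, 0.0, 94.3]
force: [-0.2, 0.1, -3.6]
gripper_width: 27.9
gripper_force: 35.0
at [557.8 -12.6 145.2] yaw 94.26 shift [282.9 -47.    4.7] turn z -82.74
```

```bash
python3 -m crank '1 0 0 -10 0 0 -10.4;1 0 0 -10 0 0 -10.4;1 0 0 -10 0 0 -10.4;1 0 0 -10 0 0 -10.4;1 0 0 0 0 0 -10.4;1 0 0 0 0 0 -10.4;1 0 0 0 0 0 -10.4;1 0 0 0 0 0 -10; 1 0 56 0 0 0 0;1 0 56 0 0 0 0'
python3 -m crank '1 -1 56 0 0 0 0;1 -1 56 0 0 0 0;1 -1 56 0 0 0 0;1 0 0 0 0 0 0;1 0 0 0 0 0 0'
python3 - <<'E'
from h import *
f,p,R=shot("w6"); np.savez("w6.npz",p=p,R=R); print(p,env.state()["ee_rot"])
g=(490,266,320,180,2)
a=ortho(f,p,R,20,*g);i=a.astype(int)
print("jig",rect((i[...,0]-i[...,2]>60),g,9))
zp=p[2]-23+8
g2=(p[0],p[1],200,200,1.4)
b=ortho(f,p,R,zp,*g2)
c=ortho(f,p,R,42,*g)
cv2.imwrite("pics/o6.png",np.vstack([c,np.hstack([b,np.zeros((280,360,3),np.uint8)])])[:,:])
E
```

```text
time_s: 19.6
ee_pos: [560.7, 99.8, 180.0]
ee_rot: [-180.0, -0.2, 176.9]
force: [0.2, -0.1, -3.1]
gripper_width: 27.5
gripper_force: 35.0
time_s: 20.23
ee_pos: [572.3, 266.2, 180.3]
ee_rot: [-179.8, -0.2, 177.1]
force: [-0.1, 0.5, -2.9]
gripper_width: 28.0
gripper_force: 35.0
[572.25718341 266.20708612 180.26647554] [-179.87378542   -0.18248703  177.03888927]
jig [(np.float32(491.3), np.float32(265.5), 247.4, 148.1, 86.9), (np.float32(558.5), np.float32(267.0), 21.0, 14.0, -90.0)]
```

View pics/o6.png

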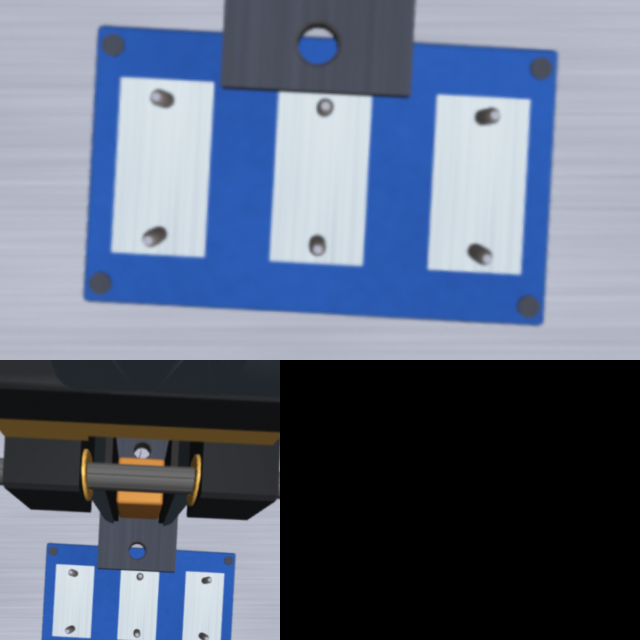

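The held plate is centred: its +x hole is where it should be to about 0.5 mm. The middle pins at (325,107) and (317,247) put nest 1 at (491.4,265.5), which agrees with the jig's outline. Next I move over it.

```bash
python3 -m crank '1 40 4 45 0 0 0;1 40 4 45 0 0 0;1 0 0 0 0 0 0;1 0 0 0 0 0 0;1 0 0 0 0 0 0'
python3 - <<'E'
from h import *
go(491.3,265.6,43,176.95)
f,p,R=shot("w7");np.savez("w7.npz",p=p,R=R);go(491.3,265.6,43,176.95)
E
```

```text
time_s: 20.9
ee_pos: [496.0, 279.0, 94.2]
ee_rot: [179.9, 0.2, 177.0]
force: [0.4, -0.0, -3.5]
gripper_width: 27.9
gripper_force: 35.0
at [496.  279.   94.2] yaw 176.98 shift [  4.2 -13.8  51.2] turn z 0.03
at [495.8 279.1  94.1] yaw 176.99 shift [  4.  -13.8  51.1] turn z 0.04
```

```bash
python3 -m crank '1 4 -13.8 14 0 0 0;1 0 0 0 0 0 0;1 0 0 0 0 0 0;1 0 0 0 0 0 0;1 0 0 0 0 0 0'
python3 - <<'E'
from h import *
f,p,R=shot("w8")
go(491.3,265.6,43,176.95)
g=(p[0],p[1],120,160,4)
b=ortho(f,p,R,p[2]-15,*g); cv2.imwrite("pics/o8.png",b)
E
```

```text
time_s: 21.58
ee_pos: [489.6, 265.8, 79.2]
ee_rot: [180.0, 0.0, 177.1]
force: [0.4, -0.1, -3.8]
gripper_width: 27.7
gripper_force: 35.0
at [489.5 265.8  79.1] yaw 177.08 shift [-1.8 -0.1 36.1] turn z 0.13
```

View pics/o8.png

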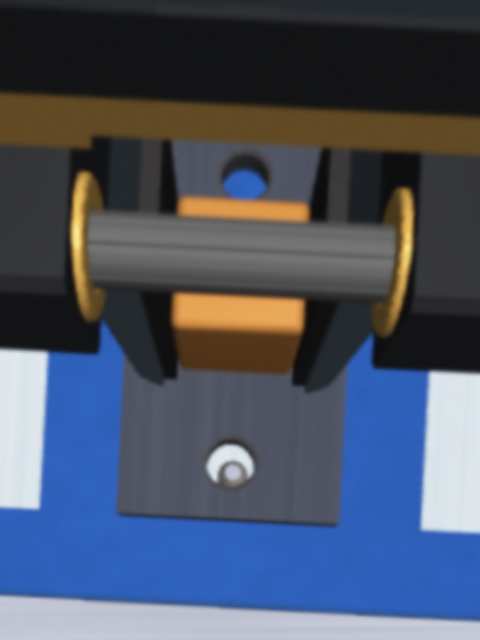

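The pin shows through the hole at (233,473) against a hole centre of (231,464). Allowing for parallax, that means moving about 1.7 mm towards world +x, which matches the computed shift.

```bash
python3 -m crank '1 -1.7 0 5 0 0 0;1 0 0 0 0 0 0;1 0 0 0 0 0 0;1 0 0 0 0 0 0'
python3 - <<'E'
from h import *
go(491.3,265.6,43,176.95)
E
```

```text
time_s: 22.12
ee_pos: [491.0, 265.4, 73.8]
ee_rot: [180.0, 0.0, 177.1]
force: [-0.6, 0.2, -2.4]
gripper_width: 27.9
gripper_force: 35.0
at [491.  265.4  73.8] yaw 177.06 shift [-0.3  0.2 30.8] turn z 0.11
```

```bash
python3 -m crank '1 0 0 5 0 0 0;1 0 0 5 0 0 0;1 0 0 5 0 0 0;1 0 0 0 0 0 0'; python3 -m crank '1 0 0 5 0 0 0;1 0 0 5 0 0 0;1 0 0 4 0 0 0;1 0 0 0 0 0 0;1 0 0 0 0 0 0'
```

```text
time_s: 22.62
ee_pos: [490.5, 265.2, 58.2]
ee_rot: [-180.0, -0.1, 177.1]
force: [-0.8, 0.3, -3.3]
gripper_width: 27.6
gripper_force: 35.0
time_s: 23.25
ee_pos: [491.1, 265.4, 44.9]
ee_rot: [180.0, 0.0, 177.1]
force: [-0.6, -0.3, -4.8]
gripper_width: 27.8
gripper_force: 35.0
```

```bash
python3 -m crank '1 0 0 1.5 0 0 0;1 0 0 1 0 0 0;1 0 0 0 0 0 0;1 0 0 0 0 0 0'; python3 -m crank '0.1 0 0 0 0 0 0;0 0 0 0 0 0 0;0 0 0 0 0 0 0'; python3 -m crank '0 0 0 -40 0 0 0;-0.5 0 0 -50 0 0 0;-1 0 0 -50 0 0 0;-1 0 0 0 0 0 0'
python3 - <<'E'
from h import *
go(663,-43.5,130,93.3)
E
```

```text
time_s: 23.75
ee_pos: [491.0, 265.4, 42.8]
ee_rot: [180.0, 0.0, 177.1]
force: [-1.7, -0.3, 2.8]
gripper_width: 27.6
gripper_force: 35.0
time_s: 24.12
ee_pos: [491.1, 265.4, 42.3]
ee_rot: [180.0, 0.0, 177.1]
force: [-1.0, -0.7, -0.5]
gripper_width: 45.4
gripper_force: 0.0
time_s: 24.62
ee_pos: [493.3, 266.6, 186.7]
ee_rot: [179.7, 0.5, 177.1]
force: [-0.4, 0.4, -0.7]
gripper_width: 72.6
gripper_force: 0.0
at [493.3 266.6 186.7] yaw 177.06 shift [-184.9 -301.2   56.8] turn z 83.76
```

```bash
python3 -m crank '-1 -31 -50 5 0 0 0;-1 -31 -50 5 0 0 0;-1 -31 -50 5 0 0 0;-1 -31 -50 0 0 0 0;-1 -31 -50 0 0 0 0;-1 -31 -51 0 0 0 0;-1 0 0 0 0 0 10.5;-1 0 0 0 0 0 10.5;-1 0 0 0 0 0 10.5;-1 0 0 0 0 0 10.5'; python3 -m crank '-1 0 0 0 0 0 10.5;-1 0 0 0 0 0 10.5;-1 0 0 0 0 0 10.5;-1 0 0 0 0 0 10.3;-1 0 0 0 0 0 0;-1 0 0 0 0 0 0'
cat >> h.py <<'E'
def plate(x,y,name):
    f,p,R=shot(name); np.savez(name+".npz",p=p,R=R); g=(x,y,150,150,3)
    a=ortho(f,p,R,8,*g).astype(int); print("plate",rect(a.max(2)<115,g))
    a=ortho(f,p,R,38,*g).astype(int); print("hub",rect(a[...,2]-a[...,0]>70,g))
E
python3 - <<'E'
from h import *
plate(663,-40,"w9")
go(663,-43.5,23,93.3)
E
```

```text
time_s: 25.88
ee_pos: [660.5, -44.9, 165.4]
ee_rot: [-179.9, -0.1, 134.7]
force: [0.2, 0.9, -0.4]
gripper_width: 90.8
gripper_force: 0.0
time_s: 26.62
ee_pos: [660.9, -44.8, 166.4]
ee_rot: [-179.9, -0.0, 93.4]
force: [-0.3, 1.0, -0.2]
gripper_width: 91.4
gripper_force: 0.0
plate [(np.float32(663.4), np.float32(-43.1), 99.6, 55.0, -86.53), (np.float32(671.5), np.float32(-110.7), 133.0, 8.0, 0.0)]
hub [(np.float32(663.3), np.float32(-43.1), 27.7, 27.1, -86.63), (np.float32(735.7), np.float32(-0.7), 33.3, 4.7, -90.0)]
at [661.  -44.8 166.7] yaw 93.38 shift [  1.1   2.2 143.7] turn z 0.08
```

```bash
python3 -m crank '-0.3 1.5 2.5 40 0 0 0;-0.3 0 0 40 0 0 0;-0.3 0 0 30 0 0 0;-0.3 0 0 10 0 0 0;-0.3 0 0 23.5 0 0 0;-0.3 0 0 0 0 0 0;1 0 0 0 0 0 0;1 0 0 0 0 0 0;1 0 0 0 0 0 0;1 0 0 0 0 0 0' 35
python3 -m crank '1 0 0 0 0 0 0;1 0 0 -50 0 0 0;1 0 0 -50 0 0 0;1 0 0 -50 0 0 -10.4;1 0 0 0 0 0 -10.4;1 0 0 0 0 0 -10.4;1 0 0 0 0 0 -10.4;1 0 0 0 0 0 -10.4;1 0 0 0 0 0 -10.4;1 0 0 0 0 0 -10.4'
python3 - <<'E'
from h import *
go(486.9,180.7,100,176.95);go(495.8,350.5,100,176.95)
E
```

```text
time_s: 27.92
ee_pos: [664.1, -43.2, 24.5]
ee_rot: [179.9, 0.0, 93.3]
force: [0.1, -0.0, 2.5]
gripper_width: 28.1
gripper_force: 35.0
time_s: 29.18
ee_pos: [662.6, -43.1, 171.9]
ee_rot: [-180.0, -0.2, 166.4]
force: [0.5, -0.2, -5.2]
gripper_width: 28.1
gripper_force: 35.0
at [662.6 -43.1 171.9] yaw 166.4 shift [223.1 176.2  72.7] turn z -10.55
at [662.6 -43.1 171.9] yaw 166.4 shift [254.3 343.4  72.7] turn z -10.55
```

```bash
python3 -m crank '1 0 0 0 0 0 -10.5;1 27 55 10 0 0 0;1 27 55 10 0 0 0;1 27 55 10 0 0 0;1 27 55 10 0 0 0;1 27 55 10 0 0 0;1 27 55 10 0 0 0;1 26 54 10 0 0 0;1 0 0 0 0 0 0;1 0 0 0 0 0 0'; python3 -m crank '1 0 0 0 0 0 0;1 0 0 0 0 0 0'
python3 - <<'E'
from h import *
go(495.8,350.5,82,176.95)
E
```

```text
time_s: 30.42
ee_pos: [498.3, 351.0, 102.7]
ee_rot: [-179.9, -0.1, 176.6]
force: [-0.0, -0.3, -4.2]
gripper_width: 27.8
gripper_force: 35.0
time_s: 30.68
ee_pos: [499.6, 350.3, 104.0]
ee_rot: [180.0, 0.0, 176.4]
force: [-0.7, -0.7, -4.6]
gripper_width: 27.6
gripper_force: 35.0
at [499.6 350.3 104. ] yaw 176.45 shift [ 3.8 -0.  21.9] turn z -0.5
```

```bash
python3 -m crank '1 3.8 0 22 0 0 -0.5;1 0 0 0 0 0 0;1 0 0 0 0 0 0;1 0 0 0 0 0 0;1 0 0 0 0 0 0'
cat >> h.py <<'E'
def near(name,bot,x,y,yaw=176.95):
    """hole and pin as seen in the held plate: pixel ortho crop saved, plus the go"""
    f,p,R=shot(name); np.savez(name+".npz",p=p,R=R); g=(p[0]-36,p[1]+2,40,40,6)
    b=ortho(f,p,R,p[2]-bot+8,*g); cv2.imwrite(f"pics/o_{name}.png",b)
    m=(cv2.cvtColor(b,cv2.COLOR_BGR2GRAY)>130)
    print("hole rect",rect(m,g)[:1]); go(x,y,74,yaw)
    # predicted place of the pin tip on that plane
    M=camera_model("wrist")["mount"]; c=p+R@M[:3,3]
    t=np.array([x,y,0])+36*np.array([np.cos(np.radians(yaw)),np.sin(np.radians(yaw)),0]); t[2]=42
    q=c+(t-c)*(p[2]-bot+8-c[2])/(t[2]-c[2]); 
    print("pin px",((g[1]+20-q[1])*6).round(1),((g[0]+20-q[0])*6).round(1))
E
python3 - <<'E'
from h import *
near("w10",24.5,495.8,350.5)
E
```

```text
time_s: 31.3
ee_pos: [495.6, 351.8, 82.4]
ee_rot: [180.0, 0.1, 177.1]
force: [0.3, 0.5, -5.2]
gripper_width: 27.7
gripper_force: 35.0
hole rect [(np.float64(459.2), np.float64(354.5), 11.0, 10.7, -45.0)]
at [495.5 351.8  82.3] yaw 177.06 shift [-0.3 -1.3  8.3] turn z 0.11
pin px 126.2 141.4
```

View pics/o_w10.png

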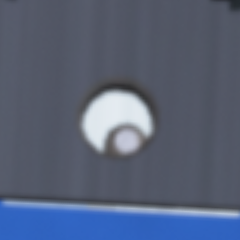

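The pin shows at (126,140) px, as predicted, and the hole centre is at (119,121) px, so the map is right. I apply the shift and lower.

```bash
python3 -m crank '1 -0.3 -1.3 7 0 0 0;1 0 0 0 0 0 0;1 0 0 0 0 0 0;1 0 0 0 0 0 0'; python3 -c "
from h import *
go(495.8,350.5,44.5,176.95)"
```

```text
time_s: 31.85
ee_pos: [495.6, 350.4, 74.9]
ee_rot: [180.0, 0.0, 177.1]
force: [0.4, 0.7, -4.8]
gripper_width: 27.9
gripper_force: 35.0
at [495.6 350.4  74.9] yaw 177.06 shift [-0.2  0.1 30.4] turn z 0.11
```

```bash
python3 -m crank '1 0 0 5 0 0 0;1 0 0 5 0 0 0;1 0 0 5 0 0 0;1 0 0 5 0 0 0;1 0 0 5 0 0 0;1 0 0 3 0 0 0;1 0 0 0 0 0 0;1 0 0 0 0 0 0'; python3 -m crank '1 0 0 1.5 0 0 0;1 0 0 1 0 0 0;1 0 0 0 0 0 0;1 0 0 0 0 0 0'
```

```text
time_s: 32.85
ee_pos: [495.6, 350.5, 47.0]
ee_rot: [180.0, 0.0, 177.1]
force: [0.4, 0.2, -4.5]
gripper_width: 27.8
gripper_force: 35.0
time_s: 33.35
ee_pos: [495.6, 350.4, 44.6]
ee_rot: [180.0, 0.0, 177.1]
force: [-0.8, -0.7, -1.6]
gripper_width: 28.1
gripper_force: 35.0
```

```bash
python3 -m crank '1 0 0 1 0 0 0;1 0 0 0 0 0 0;0.1 0 0 0 0 0 0;0 0 0 0 0 0 0;0 0 0 0 0 0 0;0 0 0 -40 0 0 0;-0.5 0 0 -45 0 0 0;-1 0 0 -45 0 0 0;-1 0 0 0 0 0 0'; python3 -m crank '-1 6 -54 0 0 0 0;-1 6 -54 0 0 0 0;-1 6 -54 0 0 0 0;-1 6 -54 0 0 0 0;-1 6 -54 0 0 0 0;-1 7 -54 0 0 0 0;-1 7 -54 0 0 0 0;-1 0 0 0 0 0 10.4;-1 0 0 0 0 0 10.4;-1 0 0 0 0 0 10.4'; python3 -m crank '-1 0 0 0 0 0 10.4;-1 0 0 0 0 0 10.4;-1 0 0 0 0 0 10.4;-1 0 0 0 0 0 10.4;-1 0 0 0 0 0 10.4;-1 0 0 0 0 0 10.4;-1 0 0 0 0 0 0;-1 0 0 0 0 0 0'
python3 - <<'E'
from h import *
plate(432,-25,"w11"); go(432,-25,23,84)
E
```

```text
time_s: 34.48
ee_pos: [497.5, 351.8, 177.5]
ee_rot: [179.7, 0.4, 177.1]
force: [0.2, 0.8, -0.8]
gripper_width: 72.5
gripper_force: 0.0
time_s: 35.72
ee_pos: [431.4, -25.2, 172.2]
ee_rot: [-180.0, -0.1, 145.5]
force: [0.3, 0.5, -0.3]
gripper_width: 91.0
gripper_force: 0.0
time_s: 36.72
ee_pos: [431.8, -24.9, 172.8]
ee_rot: [-179.9, -0.0, 83.6]
force: [-0.5, -0.1, 0.4]
gripper_width: 91.1
gripper_force: 0.0
plate [(np.float32(435.0), np.float32(-41.7), 100.3, 55.2, 82.73), (np.float32(417.8), np.float32(-93.0), 121.0, 13.3, 0.0)]
hub [(np.float32(434.9), np.float32(-41.9), 27.5, 27.0, 82.88)]
at [431.9 -24.9 172.9] yaw 83.57 shift [-1.000e-01  2.000e-01  1.499e+02] turn z -0.43
```

```bash
python3 -m crank '-0.3 -16.4 5.2 40 0 0 0.8;-0.3 0 0 40 0 0 0;-0.3 0 0 30 0 0 0;-0.3 0 0 0 0 0 0;-0.3 0 0 0 0 0 0'; python3 -c "
from h import *
go(435,-41.8,23.5,82.8)"
```

```text
time_s: 37.4
ee_pos: [436.3, -41.9, 64.2]
ee_rot: [179.9, -0.0, 82.7]
force: [0.6, -0.3, 0.2]
gripper_width: 59.3
gripper_force: 0.0
at [436.3 -41.9  64.2] yaw 82.7 shift [-0.1 -1.4 40.7] turn z -0.1
```

```bash
python3 -m crank '-0.3 0 -1.4 20 0 0 0;-0.3 0 0 20.5 0 0 0;-0.3 0 0 0 0 0 0;1 0 0 0 0 0 0;1 0 0 0 0 0 0;1 0 0 0 0 0 0;1 0 0 0 0 0 0;1 0 0 0 0 0 0' 35; python3 -m crank '1 0 0 -50 0 0 0;1 0 0 -50 0 0 -10.4;1 0 0 -50 0 0 -10.4;1 0 0 0 0 0 -10.4;1 0 0 0 0 0 -10.4;1 0 0 0 0 0 -10.4;1 0 0 0 0 0 -10.4;1 0 0 0 0 0 -10.4;1 0 0 0 0 0 -10.4;1 0 0 0 0 0 -10.4'; python3 -m crank '1 -8 45 14 0 0 -0.7;1 -8 45 14 0 0 0;1 -8 45 14 0 0 0;1 -8 45 14 0 0 0;1 -8 45 14 0 0 0;1 0 0 0 0 0 0;1 0 0 0 0 0 0;1 0 0 0 0 0 0'; python3 -c "
from h import *
go(486.8,180.7,82,176.95)"
```

```text
time_s: 38.4
ee_pos: [435.0, -41.7, 23.4]
ee_rot: [179.9, -0.0, 82.7]
force: [1.1, -0.5, 5.9]
gripper_width: 27.6
gripper_force: 35.0
time_s: 39.65
ee_pos: [432.6, -41.4, 171.5]
ee_rot: [180.0, -0.2, 176.6]
force: [1.1, -0.4, -4.6]
gripper_width: 27.8
gripper_force: 35.0
time_s: 40.65
ee_pos: [486.0, 179.8, 102.7]
ee_rot: [-180.0, -0.0, 176.9]
force: [0.5, -0.2, -4.1]
gripper_width: 27.9
gripper_force: 35.0
at [486.  179.8 102.7] yaw 176.9 shift [-0.8  1.  20.7] turn z -0.05
```

```bash
python3 -m crank '1 -0.8 1 20 0 0 0;1 0 0 0 0 0 0;1 0 0 0 0 0 0;1 0 0 0 0 0 0;1 0 0 0 0 0 0'
python3 - <<'E'
from h import *
near("w12",23.4,486.8,180.7)
E
```

```text
time_s: 41.28
ee_pos: [487.6, 181.8, 83.3]
ee_rot: [180.0, 0.1, 176.9]
force: [-0.3, -0.4, -3.5]
gripper_width: 27.6
gripper_force: 35.0
hole rect [(np.float64(436.4), np.float64(183.8), 39.8, 2.6, 86.96)]
at [487.5 181.8  83.2] yaw 176.96 shift [ 0.6 -1.2  9.2] turn z 0.01
pin px 124.7 148.4
```

View pics/o_w12.png

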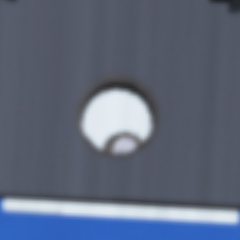

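The pin is at (124,147) px, as predicted, and the hole centre is at (118,120) px. I lower the plate the same way.

```bash
python3 -m crank '1 0.6 -1.2 8 0 0 0;1 0 0 0 0 0 0;1 0 0 0 0 0 0;1 0 0 0 0 0 0'; python3 -c "
from h import *
go(486.8,180.7,43.4,176.95)"
```

```text
time_s: 41.82
ee_pos: [486.8, 180.7, 74.9]
ee_rot: [180.0, 0.0, 177.0]
force: [0.2, 0.5, -4.2]
gripper_width: 27.7
gripper_force: 35.0
at [486.8 180.7  74.9] yaw 176.96 shift [-0.   0.  31.5] turn z 0.01
```

```bash
python3 -m crank '1 0 0 5 0 0 0;1 0 0 5 0 0 0;1 0 0 5 0 0 0;1 0 0 5 0 0 0;1 0 0 5 0 0 0;1 0 0 4 0 0 0;1 0 0 0 0 0 0;1 0 0 0 0 0 0'; python3 -m crank '1 0 0 1.5 0 0 0;1 0 0 1 0 0 0;1 0 0 0 0 0 0;1 0 0 0 0 0 0'
```

```text
time_s: 42.82
ee_pos: [486.8, 180.7, 45.9]
ee_rot: [180.0, 0.0, 177.0]
force: [-1.1, 0.0, -4.1]
gripper_width: 27.7
gripper_force: 35.0
time_s: 43.32
ee_pos: [486.7, 180.6, 43.4]
ee_rot: [180.0, 0.0, 177.0]
force: [-0.2, 0.2, -2.5]
gripper_width: 27.8
gripper_force: 35.0
```

```bash
python3 -m crank '1 0 0 1 0 0 0;1 0 0 0 0 0 0;0.1 0 0 0 0 0 0;0 0 0 0 0 0 0;0 0 0 0 0 0 0;0 0 0 -50 0 0 0;-0.5 0 0 -50 0 0 0;-1 -43 45 -50 0 0 0;-1 -43 45 -50 0 0 0;-1 0 0 0 0 0 0'; python3 -m crank '-1 0 0 0 0 0 0;-1 0 0 0 0 0 0'
python3 - <<'E'
from h import *
f,p,R=shot("w13"); np.savez("w13.npz",p=p,R=R); print(p)
g=(491,266,320,200,2)
a=ortho(f,p,R,58,*g).astype(int); print("hub",*rect(a[...,2]-a[...,0]>70,g),sep="\n")
a=ortho(f,p,R,28,*g); i=a.astype(int); print("plate",*rect((i.max(2)<115),g),sep="\n")
cv2.imwrite("pics/o13.png",a)
z=np.load("w2.npz"); f=cv2.imread("pics/w2.png")
for n,zz in(("grip",121),("hood",97)):
    g=(480,-330,200,200,2); a=ortho(f,z["p"],z["R"],zz,*g).astype(int)
    print(n,rect((a[...,2]-a[...,1]>90)&(a[...,1]<60),g))
g=(480,-330,200,200,2); a=ortho(f,z["p"],z["R"],50,*g).astype(int)
print("box",rect((a[...,2]-a[...,0]>90),g,5))
E
```

```text
time_s: 44.58
ee_pos: [561.3, 250.1, 223.7]
ee_rot: [179.8, 0.5, 177.0]
force: [-0.5, -0.4, -0.6]
gripper_width: 82.9
gripper_force: 0.0
time_s: 44.82
ee_pos: [556.2, 246.4, 219.1]
ee_rot: [-179.9, -0.2, 176.9]
force: [0.7, -0.9, 0.1]
gripper_width: 91.2
gripper_force: 0.0
[556.15783668 246.36266327 219.08684726]
hub
(np.float32(495.7), np.float32(350.3), 28.0, 27.5, 87.14)
(np.float32(487.3), np.float32(181.9), 27.9, 27.3, 86.82)
(np.float32(491.3), np.float32(265.9), 27.5, 27.4, -3.01)
plate
(np.float32(495.6), np.float32(349.9), 98.6, 56.9, -2.83)
(np.float32(487.2), np.float32(182.3), 98.4, 56.0, -2.96)
(np.float32(491.1), np.float32(266.1), 98.2, 54.6, -3.06)
(np.float32(587.5), np.float32(137.5), 26.0, 7.0, -90.0)
grip [(np.float32(476.6), np.float32(-348.2), 78.1, 60.6, -3.5)]
hood [(np.float32(479.0), np.float32(-359.9), 84.3, 65.5, -3.58)]
box [(np.float32(479.6), np.float32(-368.1), 117.8, 106.6, -3.45)]
```

All three plates sit at their nests (28 mm hubs and 56 mm widths at the flush heights, spacing 85 mm). Next I move over the switch box.

```bash
python3 -m crank '-1 0 -55 -4 0 0 0;-1 0 -55 -4 0 0 0;-1 0 -55 -4 0 0 0;-1 0 -55 -4 0 0 0;-1 0 -55 -4 0 0 0;-1 -1 -55 -4 0 0 0;-1 -1 -55 -4 0 0 0;-1 -1 -55 -4 0 0 0;-1 -1 -55 0 0 0 0;-1 -1 -55 0 0 0 0'; python3 -m crank '-1 0 -51 0 0 0 0.4;-1 0 0 0 0 0 0;-1 0 0 0 0 0 0;-1 0 0 0 0 0 0'
python3 - <<'E'
from h import *
f,p,R=shot("w14"); np.savez("w14.npz",p=p,R=R); print(p,env.state()["ee_rot"])
out=[]
for zz in (97,128):
    g=(475,-355,130,130,3); b=ortho(f,p,R,zz,*g); out.append(b)
    a=b.astype(int); print(zz,rect((a[...,2]-a[...,1]>90)&(a[...,1]<60),g))
cv2.imwrite("pics/o14.png",np.hstack(out))
E
```

```text
time_s: 46.12
ee_pos: [532.2, -303.8, 252.0]
ee_rot: [180.0, -0.1, 176.9]
force: [1.2, 0.5, 0.8]
gripper_width: 91.2
gripper_force: 0.0
time_s: 46.62
ee_pos: [530.7, -351.7, 252.6]
ee_rot: [180.0, -0.0, 176.6]
force: [0.6, 0.1, 0.1]
gripper_width: 91.4
gripper_force: 0.0
[ 530.65670335 -351.70641931  252.58423155] [ 1.79977907e+02 -2.98273227e-03  1.76644447e+02]
97 [(np.float32(479.1), np.float32(-360.7), 84.6, 65.0, -3.61)]
128 [(np.float32(477.5), np.float32(-359.4), 76.3, 58.6, -3.37)]
```

View pics/o14.png

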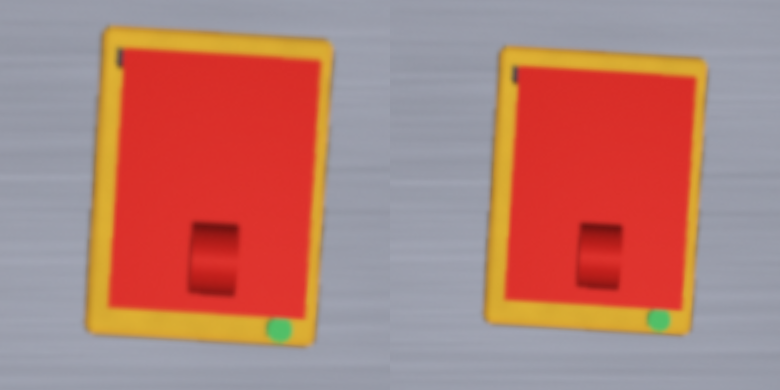

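The grip disc is centred at about (600,256) px in the right panel, which is (454.7,−359.5). The hinge line is at x about 522.5 and the box yaw is −3.5°.

```bash
python3 -m crank '-0.3 37 -1 30 0 0 0.1;-0.3 38 -1 30 0 0 0;-0.3 0 0 30 0 0 0;-0.3 0 0 0 0 0 0;-0.3 0 0 0 0 0 0;-0.3 0 0 0 0 0 0'; python3 - <<'E'
from h import *
go(454.6,-359.4,118,176.5)
r=np.hypot(68,69);ph=np.arctan2(69,-68)
t=np.linspace(0,1.65,15); P=np.c_[r*np.cos(ph-t),r*np.sin(ph-t)]
d=np.diff(P,axis=0); print(np.c_[-d[:,0],-d[:,1]].round(1).tolist())
E
```

```text
time_s: 47.42
ee_pos: [457.0, -350.8, 164.1]
ee_rot: [-179.9, 0.1, 176.5]
force: [0.0, 0.9, 0.8]
gripper_width: 59.4
gripper_force: 0.0
at [ 457.  -350.8  164.1] yaw 176.51 shift [ 2.  -8.7 46.1] turn z 0.01
[[-8.6, -7.5], [-9.4, -6.5], [-10.1, -5.3], [-10.7, -4.1], [-11.1, -2.8], [-11.3, -1.5], [-11.4, -0.1], [-11.3, 1.2], [-11.1, 2.5], [-10.8, 3.8], [-10.2, 5.1], [-9.6, 6.2], [-8.8, 7.3], [-7.8, 8.3]]
```

```bash
python3 -m crank '-0.3 2 -8.7 23 0 0 0;-0.3 0 0 23 0 0 0;-0.3 0 0 0 0 0 0;-0.3 0 0 0 0 0 0;1 0 0 0 0 0 0;1 0 0 0 0 0 0;1 0 0 0 0 0 0;1 0 0 0 0 0 0;1 0 0 0 0 0 0;1 0 0 0 0 0 0' 25; python3 -m crank '1 -8.6 0 -7.5 0 0 0;1 -9.4 0 -6.5 0 0 0;1 0 0 0 0 0 0'
```

```text
time_s: 48.68
ee_pos: [453.3, -360.5, 116.7]
ee_rot: [-179.8, 0.0, 176.5]
force: [-0.7, -6.8, -1.0]
gripper_width: 14.1
gripper_force: 25.0
time_s: 49.05
ee_pos: [471.0, -361.6, 130.5]
ee_rot: [-179.9, -0.1, 176.5]
force: [-1.7, -5.9, -0.2]
gripper_width: 13.5
gripper_force: 25.0
```

```bash
python3 -m crank '1 -10.1 -1 -5.3 0 0 0;1 -10.7 0 -4.1 0 0 0;1 -11.1 0 -2.8 0 0 0;1 -11.3 0 -1.5 0 0 0;1 -11.4 0 -0.1 0 0 0;1 0 0 0 0 0 0'; python3 -m crank '1 -11.3 0 1.2 0 0 0;1 -11.1 0 2.5 0 0 0;1 -10.8 0 3.8 0 0 0;1 -10.2 0 5.1 0 0 0;1 0 0 0 0 0 0'; python3 -m crank '1 -9.6 0 6.2 0 0 0;1 -8.8 0 7.3 0 0 0;1 -7.8 0 8.3 0 0 0;1 0 0 0 0 0 0;1 0 0 0 0 0 0'
```

```text
time_s: 49.8
ee_pos: [525.6, -365.0, 144.7]
ee_rot: [-179.9, -0.0, 176.5]
force: [-1.5, -2.6, 3.7]
gripper_width: 13.8
gripper_force: 25.0
time_s: 50.42
ee_pos: [570.8, -367.9, 132.9]
ee_rot: [-179.9, 0.3, 176.5]
force: [1.7, -2.6, 4.0]
gripper_width: 13.6
gripper_force: 25.0
time_s: 51.05
ee_pos: [598.1, -369.6, 111.4]
ee_rot: [-179.9, 0.5, 176.4]
force: [4.9, -2.7, 3.1]
gripper_width: 13.6
gripper_force: 25.0
```

```bash
python3 -m crank '0.2 0 0 0 0 0 0;0 0 0 0 0 0 0;0 0 0 0 0 0 0;0 -6 0 0 0 0 0;0 0 0 -50 0 0 0;0 0 0 -50 0 0 0;0 0 0 -30 0 0 0;1 0 0 0 0 0 0'; python3 -m crank '1 20 0 0 0 0 0;1 20 0 0 0 0 0;1 0 0 0 0 0 0;1 0 0 0 0 0 0'
python3 - <<'E'
from h import *
f,p,R=shot("w15"); np.savez("w15.npz",p=p,R=R); print(p)
print([(np.round(d["point"],1),round(d["p"],2)) for n in("toggle_tip","guard_grip") for d in models.search_frame(n,"wrist")])
z=np.load("w14.npz"); ff=cv2.imread("pics/w14.png"); g=(480,-355,180,180,2)
a=cv2.cvtColor(ortho(ff,z["p"],z["R"],50,*g),cv2.COLOR_BGR2HSV); m=((a[...,0]<35)|(a[...,0]>170))&(a[...,1]>150); print("box",rect(m,g,9))
outs=[ortho(f,p,R,zz,480,-362,110,130,3.4) for zz in(50,85)]
cv2.imwrite("pics/o15.png",np.hstack(outs))
E
```

```text
time_s: 52.05
ee_pos: [602.5, -369.8, 243.2]
ee_rot: [-179.8, 0.3, 176.5]
force: [0.1, 0.2, 0.0]
gripper_width: 38.3
gripper_force: 0.0
time_s: 52.55
ee_pos: [561.6, -366.6, 238.9]
ee_rot: [179.9, -0.0, 176.5]
force: [-0.2, -0.3, 0.2]
gripper_width: 1.1
gripper_force: 0.0
[ 561.63557866 -366.56888057  238.94167087]
[(array([ 466.1, -359.5,   84. ]), 0.49), (array([ 550.8, -367.9,  140.9]), 0.65)]
box [(np.float32(480.2), np.float32(-361.3), 117.4, 87.6, -3.6)]
```

View pics/o15.png

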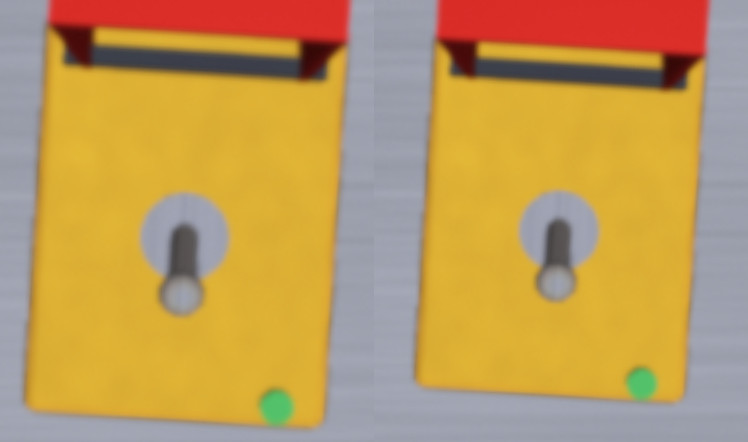

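The toggle knob is at (555,283) px in the right panel, which is (461.8,−360.2), leaning to the front as the model predicts. The cover stands well back. I come down in front of the knob with the fingers closed.

```bash
python3 -m crank '1 43 0 0 0 0 0;1 43 0 0 0 0 0;1 44 0 0 0 0 0;1 0 0 50 0 0 0;1 0 0 50 0 0 0;1 0 0 30 0 0 0;1 0 0 0 0 0 0;1 0 0 0 0 0 0'; python3 -c "
from h import *
go(432,-358.4,86,176.5)"
```

```text
time_s: 53.7
ee_pos: [432.5, -359.4, 111.2]
ee_rot: [-179.9, 0.1, 176.5]
force: [0.6, 0.4, 1.0]
gripper_width: 0.2
gripper_force: 0.0
at [ 432.5 -359.4  111.2] yaw 176.48 shift [ 0.6  1.  25.2] turn z -0.02
```

```bash
python3 -m crank '1 0.6 1 25 0 0 0;1 0 0 0 0 0 0;1 -5 0 0 0 0 0;1 -5 0 0 0 0 0;1 -5 0 0 0 0 0;1 -4 0 0 0 0 0;1 0 0 0 0 0 0'; python3 -m crank '1 -4 0 0 0 0 0;1 -4 0 0 0 0 0;1 0 0 0 0 0 0;1 0 0 0 0 0 0'
```

```text
time_s: 54.58
ee_pos: [450.4, -358.8, 85.0]
ee_rot: [-180.0, 0.0, 176.5]
force: [-0.6, 0.6, 0.3]
gripper_width: 0.2
gripper_force: 0.2
time_s: 55.08
ee_pos: [458.0, -359.1, 84.9]
ee_rot: [180.0, 0.0, 176.5]
force: [-0.2, -0.9, 1.0]
gripper_width: 0.5
gripper_force: 0.0
```

```bash
for i in 1 ; do python3 -m crank '1 -3 0 0 0 0 0;1 -3 0 0 0 0 0;1 0 0 0 0 0 0'; python3 -m crank '1 -2 0 0 0 0 0;1 0 0 0 0 0 0;1 0 0 0 0 0 0'; done
python3 - <<'E'
from h import *
f,p,R=shot("w16"); print([(np.round(d["point"],1),round(d["p"],2)) for d in models.search_frame("toggle_tip","wrist")])
E
```

```text
time_s: 55.45
ee_pos: [464.0, -359.7, 84.8]
ee_rot: [180.0, -0.0, 176.5]
force: [-1.8, -0.0, -0.0]
gripper_width: 0.8
gripper_force: 0.4
time_s: 55.82
ee_pos: [465.3, -359.7, 84.8]
ee_rot: [180.0, -0.1, 176.5]
force: [-4.1, -1.7, 0.1]
gripper_width: 0.1
gripper_force: 1.7
[]
```

```bash
python3 -m crank '1 -2 0 0 0 0 0;1 0 0 0 0 0 0;1 0 0 0 0 0 0'; python3 -m crank '1 20 0 0 0 0 0;1 0 0 -40 0 0 0;1 0 0 -50 0 0 0;1 0 0 -50 0 0 0;1 -48 0 0 0 0 0;1 -48 0 0 0 0 0;1 -10 0 0 0 0 0;1 0 0 0 0 0 0;1 0 0 0 0 0 0'
python3 - <<'E'
from h import *
f,p,R=shot("w17"); np.savez("w17.npz",p=p,R=R); print(p)
print([(n,np.round(d["point"],1),round(d["p"],2)) for n in("toggle_tip","guard_grip") for d in models.search_frame(n,"wrist")])
g=(480,-362,60,80,4); a=ortho(f,p,R,85,*g).astype(int)
m=(a.max(2)-a.min(2)<40)&(a.max(2)<140); print("dark lever",rect(m,g))
m=(a.max(2)-a.min(2)<50); print("grey",rect(m,g))
E
```

```text
time_s: 56.3
ee_pos: [465.7, -359.7, 84.6]
ee_rot: [180.0, -0.3, 176.5]
force: [-8.4, -1.3, 1.5]
gripper_width: 0.4
gripper_force: 3.7
time_s: 57.42
ee_pos: [552.8, -365.2, 225.1]
ee_rot: [180.0, -0.0, 176.4]
force: [0.2, 0.5, -0.8]
gripper_width: 0.5
gripper_force: 0.0
[ 552.80284749 -365.1815429   225.12602696]
[('toggle_tip', array([ 486.8, -364.4,   87.8]), 0.72), ('guard_grip', array([ 541.7, -366.1,  141.5]), 0.72)]
dark lever [(np.float32(483.5), np.float32(-361.6), 20.5, 9.4, 2.86)]
grey [(np.float32(478.5), np.float32(-360.1), 27.5, 22.7, 25.41)]
```

```bash
python3 -m crank '0 -25 0 0 0 0 0;0 -24 0 0 0 0 0;0 0 0 35 0 0 0;0 0 0 35 0 0 0;0 0 0 0 0 0 0;0 0 0 0 0 0 0'; python3 -c "
from h import *
go(602,-369.8,111.4,176.5)"
```

```text
time_s: 58.32
ee_pos: [603.0, -368.8, 156.7]
ee_rot: [-179.9, 0.1, 176.4]
force: [-0.2, -0.2, 0.6]
gripper_width: 45.3
gripper_force: 0.0
at [ 603.  -368.8  156.7] yaw 176.44 shift [ 1.  -1.  45.3] turn z -0.06
```

```bash
python3 -m crank '0 1 -1 23 0 0 0;0 4 0 22 0 0 0;0 0 0 0 0 0 0;0 0 0 0 0 0 0;1 0 0 0 0 0 0;1 0 0 0 0 0 0;1 0 0 0 0 0 0;1 0 0 0 0 0 0;1 0 0 0 0 0 0' 25; python3 -m crank '1 7.8 0 -8.3 0 0 0;1 8.8 0 -7.3 0 0 0;1 9.6 0 -6.2 0 0 0;1 0 0 0 0 0 0'
```

```text
time_s: 59.45
ee_pos: [597.6, -369.5, 110.2]
ee_rot: [-179.9, 0.0, 176.5]
force: [-0.7, -2.0, 0.8]
gripper_width: 13.8
gripper_force: 25.0
time_s: 59.95
ee_pos: [568.8, -367.7, 131.9]
ee_rot: [-180.0, -0.2, 176.4]
force: [-1.1, -4.6, -4.9]
gripper_width: 14.3
gripper_force: 25.0
```

```bash
python3 -m crank '1 10.2 0 -5.1 0 0 0;1 10.8 0 -3.8 0 0 0;1 11.1 0 -2.5 0 0 0;1 11.3 0 -1.2 0 0 0;1 11.4 0 0 0 0 0;1 0 0 0 0 0 0'; python3 -m crank '1 11.3 0 1.5 0 0 0;1 11.1 0 2.8 0 0 0;1 10.7 0 4.1 0 0 0;1 10.1 0 5.3 0 0 0;1 0 0 0 0 0 0';  python3 -m crank '1 9.4 0 6.5 0 0 0;1 8.6 0 7.5 0 0 0;1 0 0 0 0 0 0;1 0 0 0 0 0 0'
```

```text
time_s: 60.7
ee_pos: [515.3, -364.4, 144.0]
ee_rot: [-180.0, -0.0, 176.4]
force: [0.7, -5.4, -8.0]
gripper_width: 13.7
gripper_force: 25.0
time_s: 61.32
ee_pos: [472.8, -361.7, 131.7]
ee_rot: [-179.9, 0.0, 176.4]
force: [-0.1, -4.7, 2.0]
gripper_width: 13.8
gripper_force: 25.0
time_s: 61.82
ee_pos: [454.3, -360.5, 117.2]
ee_rot: [-180.0, -0.1, 176.5]
force: [-3.1, -4.8, 2.7]
gripper_width: 13.7
gripper_force: 25.0
```

```bash
python3 -m crank '1 1 0 1.5 0 0 0;1 0 0 1 0 0 0;1 0 0 0 0 0 0;1 0 0 0 0 0 0'; python3 -m crank '1 0 0 2 0 0 0;1 0 0 0 0 0 0;1 0 0 0 0 0 0'
```

```text
time_s: 62.32
ee_pos: [453.2, -360.5, 116.0]
ee_rot: [-179.9, -0.1, 176.5]
force: [-5.5, -3.2, 9.1]
gripper_width: 13.8
gripper_force: 25.0
time_s: 62.7
ee_pos: [453.2, -360.5, 115.8]
ee_rot: [-179.9, -0.1, 176.5]
force: [-7.0, -1.6, 19.1]
gripper_width: 14.2
gripper_force: 25.0
```

```bash
python3 -m crank '1 0 0 -2.5 0 0 0;0.2 0 0 0 0 0 0;-0.3 0 0 0 0 0 0;-0.3 0 0 0 0 0 0;-0.3 0 0 0 0 0 0;-0.3 0 0 -45 0 0 0;-0.3 0 0 -45 0 0 0;-0.3 -38 0 -45 0 0 0;-0.3 -38 0 0 0 0 0;-0.3 0 0 0 0 0 0'; python3 -m crank '-1 0 0 0 0 0 0;-1 0 0 0 0 0 0'
python3 - <<'E'
from h import *
f,p,R=shot("w18"); print(p)
for zz in (97,128):
    g=(475,-355,130,130,3); a=ortho(f,p,R,zz,*g).astype(int); print(zz,rect((a[...,2]-a[...,1]>90)&(a[...,1]<60),g))
f0=cv2.imread("pics/w14.png"); z=np.load("w14.npz")
a=ortho(f,p,R,97,475,-362,150,150,2); b=ortho(f0,z["p"],z["R"],97,475,-362,150,150,2); print(cv2.absdiff(a,b).mean())
go(556,246,219,177)
E
```

```text
time_s: 63.95
ee_pos: [532.3, -364.5, 249.2]
ee_rot: [180.0, 0.0, 176.6]
force: [-1.6, 0.5, -1.4]
gripper_width: 59.0
gripper_force: 0.0
time_s: 64.2
ee_pos: [529.3, -364.7, 249.3]
ee_rot: [180.0, -0.1, 176.4]
force: [-0.0, 0.5, -0.8]
gripper_width: 76.5
gripper_force: 0.0
[ 529.33481885 -364.66954764  249.26519733]
97 [(np.float32(479.1), np.float32(-361.3), 84.4, 65.0, -3.63)]
128 [(np.float32(477.4), np.float32(-361.2), 75.9, 58.5, -3.58)]
5.687674074074074
at [ 529.4 -364.7  249.4] yaw 176.42 shift [ 11.6 611.2  30.8] turn z -0.58
```

The cover is back at its shut outline. Last, I check the jig again.

```bash
python3 -m crank '-1 1 58 3 0 0 0;-1 1 58 3 0 0 0;-1 1 58 3 0 0 0;-1 1 58 3 0 0 0;-1 1 58 3 0 0 0;-1 1 58 3 0 0 0;-1 1 58 3 0 0 0;-1 1 58 3 0 0 0;-1 1 58 3 0 0 0;-1 1 58 3 0 0 0'; python3 -m crank '-1 0 30 0 0 0 0;-1 0 0 0 0 0 0;-1 0 0 0 0 0 0'
python3 - <<'E'
from h import *
f,p,R=shot("w19"); print(p)
g=(491,266,320,200,2)
a=ortho(f,p,R,58,*g).astype(int); print("hub",*rect(a[...,2]-a[...,0]>70,g),sep="\n")
a=ortho(f,p,R,28,*g).astype(int); print("plate",*rect((a.max(2)<115),g),sep="\n")
f=grab_frame("scene"); cv2.imwrite("pics/scene9.png",f)
print([(n,np.round(d["point"]),round(d["p"],2)) for n in("plate0","pulley0") for d in models.search_frame(n,"scene")])
E
```

```text
time_s: 65.5
ee_pos: [555.8, 216.0, 219.9]
ee_rot: [-180.0, 0.0, 176.4]
force: [0.6, -0.4, -0.1]
gripper_width: 91.2
gripper_force: 0.0
time_s: 65.88
ee_pos: [557.8, 243.5, 219.7]
ee_rot: [-180.0, -0.0, 176.4]
force: [-0.0, -0.5, -1.0]
gripper_width: 91.1
gripper_force: 0.0
[557.80361375 243.53310114 219.70953363]
hub
(np.float32(495.7), np.float32(350.2), 28.0, 27.2, 87.27)
(np.float32(487.2), np.float32(181.7), 27.8, 27.5, 86.82)
(np.float32(491.2), np.float32(265.8), 27.5, 27.3, 87.27)
plate
(np.float32(495.7), np.float32(349.9), 98.7, 57.0, -2.97)
(np.float32(487.2), np.float32(182.1), 98.6, 55.9, -3.07)
(np.float32(491.3), np.float32(266.1), 98.5, 54.5, -2.95)
(np.float32(422.5), np.float32(156.5), 10.0, 10.0, -90.0)
[('plate0', array([511., 342.,  28.]), 0.93), ('plate0', array([334., 253.,   8.]), 0.75), ('plate0', array([ 327., -318.,   12.]), 0.6), ('plate0', array([496., 176.,  26.]), 0.58), ('plate0', array([505., 261.,  28.]), 0.56), ('plate0', array([791.,  -0.,  16.]), 0.15)]
```

```bash
python3 -c "
from workcell import env
print(env.job_done())"
```

```text
the job is handed in; nothing more can be done
None
```

The job is handed in at 65.9 s: both pulleys are in the bin, all three plates are flush on their pins (rechecked at the end), the toggle is thrown to its far stop, and the cover is shut.

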